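Release the toggle clamp and move the soldered box to the tray

TASK

On the soldering desk two toggle clamps each hold a part. Flip back the handle of the clamp that holds the rectangular metal box, past its centre so that it stays open by itself, then lift the box out of its fixture and set it down flat in the shallow grey tray. Leave the clamp on the round part shut, and do not drop the box.

Things in the scene. Friction and masses are not known exactly. Their poses are not given: they have to be found in the camera images.
- box: Rectangular die-cast aluminium box, 80 x 40 x 30 mm (x, y, z), about 0.18 kg; origin at the centre of its underside. It sits in a nest of 6 mm high, 5 mm thick fences (2 mm clear) on a plywood base 12 mm thick, so its top is 42 mm over the desk. The clamp stands beyond its +x end; the clamp arm covers the last 22 mm of its top there. Once open, the middle is free to grasp across y.
- clamp_grip (a point): Mid point of the upright black round grip (18 mm diameter) of the clamp on the box, 80 mm from the pivot; the grip spans 43 to 104 mm from the pivot. Shut, this point is 140 mm over the desk, 80 mm along the box's +x from the box's middle; the pivot is 80 mm straight below it, its axis along the box's y. The handle opens by going over backwards and down, away from the box (to its +x).
- clamp (a joint): Handle angle of the clamp on the box, rad: about 0 upright and shut, 1.75 at the open stop, growing as the handle goes over away from the box. A spring pulls it shut below 0.8 and snaps it open beyond 0.8; about 4 to 6 N at the grip. The arm, 62 mm long and rigid with the handle, lies level on the box when shut and rises as the handle goes back.
- spare_clamp (a joint): The same angle of the second, identical clamp on an identical plywood base (190 x 72 mm, fixed), which holds a round steel connector shell (34 mm diameter, 30 mm tall). Shut, the top of its handle is 164 mm over the desk. About 0, shut; it is to stay so.
- tray: Shallow open grey plastic tray, 150 x 130 mm (x, y), fixed to the desk; origin at the centre of its underside. Floor 4 mm thick; rim 4 mm thick, its top 14 mm over the desk; inside 142 x 122 mm. The tray and the two clamp bases stand side by side in any order, all turned within 0.25 rad of the robot's axes, x away from the robot.
Things that resemble listed ones, but are neither listed nor needed, are in the scene too. What is shaped like the part that bears spare_clamp but green or yellow is not meant. There is more than one size of the box; the job needs the larger.

How it is judged:
On the way:
1. the clamp on the box has been flipped open with the box still in its nest (value of joint clamp above 1.3 rad and distance of box from where it was at the start of the episode below 0.02 m), for 0.2 s.
At the end, for the whole second after the job is handed in: The box's clamp stays open (over 1.3 rad), the other clamp is shut (under 0.1 rad), and the box lies at rest inside the tray, right way up and flat on its floor (underside within 5 mm of the floor, tilt under 0.1 rad), in any direction (value of joint clamp above 1.3 rad and value of joint spare_clamp below 0.1 rad and z of box in the frame of tray between -0.002 and 0.009 m and x of box in the frame of tray between -0.06 and 0.06 m and y of box in the frame of tray between -0.055 and 0.055 m and angle between box's own z axis and vertical below 0.1 rad and linear speed of box below 0.02 m/s); the robot touches nothing.
It fails at once if the clamp on the round part is opened (over 0.4 rad) (value of joint spare_clamp above 0.4 rad).
It fails at once if the box is let go more than 30 mm above the tray's floor (horizontal distance between box and tray below 0.1 m and z of box in the frame of tray above 0.034 m and contact force between the fingers and box below 0.01 N).
It also fails if it takes over 58 s, if anything falls off the work surface, if the arm or the gripper's body presses on something with over 40 N, if the wrist force passes 120 N, or if a joint passes its speed limit or range.

ROBOT

A 6-joint arm with a two-finger parallel gripper is mounted at the origin on the work surface. World frame = base frame: x ahead of the robot, y to its left, z up, the work surface at z = 0. Lengths are in m, angles in rad, forces in N, time in s.
With the tool pointing down it reaches from about 0.35 to 0.975 m from the base axis. Payload 7.1 kg.
Tool frame: the origin (TCP) lies on the centre line of the jaws, within the pads' length; the fingertips stand 14 mm ahead of it and the grasp point (between the pads) lies 5 mm behind it; z points along the fingers, y is the line along which they close (so a half turn about z gives the same grasp; the last joint's range is limited). The gripper opens to 88 mm and grips with 3 to 60 N. Pads are 20 mm wide; open, the fingers measure 115 mm over their backs; the gripper's body (75 mm by 178 mm) begins 61 mm behind the grasp point.
Start: joints at [1.327, 0.423, 1.63, -0, 1.089, -0.019], TCP at [0.139, 0.609, 0.237] pointing down, gripper open.
Joint ranges: [-3, 3], [-0.9, 2.11], [0.09, 2.58], [-1.31, 4.45], [0.11, 2.69], [-2.54, 2.54]. Speed limits (rad/s): [2.39, 2.39, 3.01, 3.14, 3.14, 3.14].

INTERFACE

Orientations are given as a rotation vector (axis times angle).
In Python, from rig import ctrl gives the robot as it stands.
- The arm moves only by the tool send_rows, never from a script. Its argument "moves" is a list of rows, each a list of 6 numbers: the shift along the tool's x, y, z normalised to -1 to 1, where 1 is 0.2 m, then the turn, a rotation vector about the tool's x, y, z normalised to -1 to 1, where 1 is pi rad. In form: [[x, y, z, ax, ay, az], ...]. A call has 1 to 8 rows; each row shifts and turns the commanded pose from where the row before left it, along the tool's axes as they then stand; what a row does not reach is not made up. A row lasts 1/10 s, in which the tool goes at most 50 mm and 8.59 degrees, less where a joint would pass 70% of its speed; a pose out of reach is approached as far as the arm can. A call with a number of a shift or a turn outside -1 to 1 is refused whole. A call with a gripper value outside its range is refused whole. "hand" is the opening, from 0 (shut) to 1 (fully open), set as the call begins (left out, the last holds). The fingers move at their own pace and stop on an object; "force" is the grip in N (left out, the last holds). Time passes only in rows, so rows that do not move let the fingers close. It gives the time, the measured TCP pose, the force, the opening and the grip force at its end, in the units of the state.
- ctrl.observe(): the state, without advancing time (a new reading comes with each control period).
- ctrl.capture(name): name is "side" or "top"; returns a dict with "image" (480x640x3 uint8, red, green, blue), "range_z" (480x640 float32, m along the optical axis (not along the pixel's ray), 0 where there is no reading), "intrinsics" (3x3 intrinsics, pixels), "D" ([k1, k2, p1, p2, k3] as OpenCV has them; the pictures are not rectified), "R" (3x3) and "t" (3): a world point X has camera coordinates R X + t. Camera axes: x right, y down, z forward; pixel columns grow to the right and rows downward; lengths in m; the calibration is good to about 2 mm. A picture is of the moment at which its call begins.
- ctrl.close_job(): hands the job in; it is judged then, once.
The state is a dict: "clock": time; "qpos": joint angles; "qd": joint speeds; "joint_torque": joint torques, N m; "position": TCP position; "ee_rot": TCP orientation; "contact_force": force on the tool from outside, world axes, zero at the start; "moment": the same for the moment, N m; "grip_width": finger opening in m; "finger_force": force on a finger pad.
Only numpy, scipy, OpenCV 4.12 (cv2) and the standard library are available. Lean on these libraries where they do the work, as an engineer would, in place of code of your own. Each camera call takes 0.05 s, during which the arm holds its last target. There are 200 camera calls.

## Working session

There is one attempt and no reset: what is moved stays moved. The work goes in short steps, Python scripts to look and compute and a tool call to move; the robot and the scene stay as the last step left them, time stands still between calls to the robot, and variables do not carry over. Pictures are saved under pics/ and viewed, at most 10 in all, crops included, and the job is handed in when it is done.

Besides the shell and the picture viewer there is one more tool, called after "Call:" as name(argument=value, ...), one argument or row to a line, values as JSON. send_rows: Moves the arm, as the interface text tells. Its arguments: {"type":"object","properties":{"moves":{"type":"array"},"hand":{"type":"number"},"force":{"type":"number"}},"required":["moves"]}

```bash
mkdir -p pics; python3 - <<'E'
from rig import ctrl
import cv2,numpy as np
for n in("top","side"):
    c=ctrl.capture(n); np.savez(f"pics/{n}0.npz",**c); cv2.imwrite(f"pics/{n}0.png",c["image"][:,:,::-1])
    print(n,c["intrinsics"].tolist(),c["D"],c["R"].round(3).tolist(),c["t"])
print(ctrl.observe())
E
```

```text
top [[523.7094857033283, 0.0, 318.03065779442943], [0.0, 523.7094857033283, 237.04314463706598], [0.0, 0.0, 1.0]] [-0.15918862  0.          0.          0.          0.        ] [[-0.013, -1.0, -0.012], [-0.993, 0.014, -0.119], [0.119, 0.01, -0.993]] [-0.07012722  0.55170626  1.18330366]
side [[440.3900424054846, 0.0, 317.4958677213965], [0.0, 440.3900424054846, 241.67612025222283], [0.0, 0.0, 1.0]] [-0.01183544  0.          0.          0.          0.        ] [[-0.837, -0.548, 0.002], [-0.367, 0.558, -0.745], [0.407, -0.624, -0.668]] [0.40028209 0.31093394 0.67139991]
{'clock': 0.1, 'qpos': array([ 1.32698126e+00,  4.23750654e-01,  1.63062218e+00, -1.27816320e-05,
        1.08864466e+00, -1.90086096e-02]), 'qd': array([-0.00200726, -0.00172129, -0.00115181,  0.00193098,  0.001336  ,
        0.0007746 ]), 'joint_torque': array([ 6.58265139e-05, -5.45614743e+01, -2.74326646e+01,  6.44766586e-02,
        1.88579009e-02, -1.78221154e-05]), 'position': array([0.1391852 , 0.60878746, 0.23598465]), 'ee_rot': array([-3.52353000e-01, -3.12159323e+00,  2.22104327e-03]), 'contact_force': array([-1.23813093,  0.32181932, -0.43122623]), 'moment': array([-0.01483046, -0.00915409, -0.00703138]), 'finger_force': 0.0, 'grip_width': 0.08788210836636116}
```

View pics/top0.png

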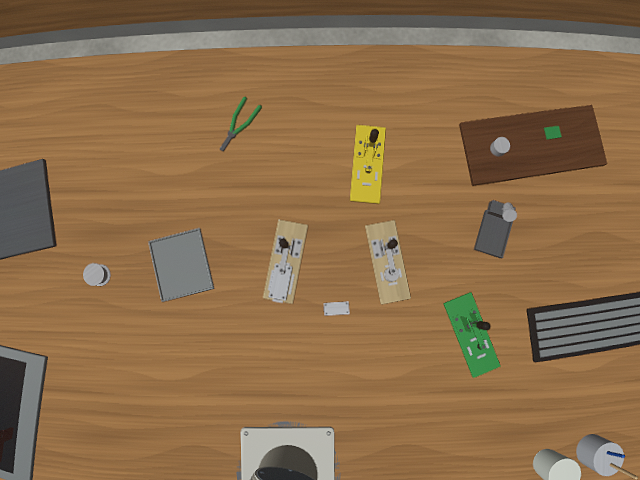

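View pics/side0.png

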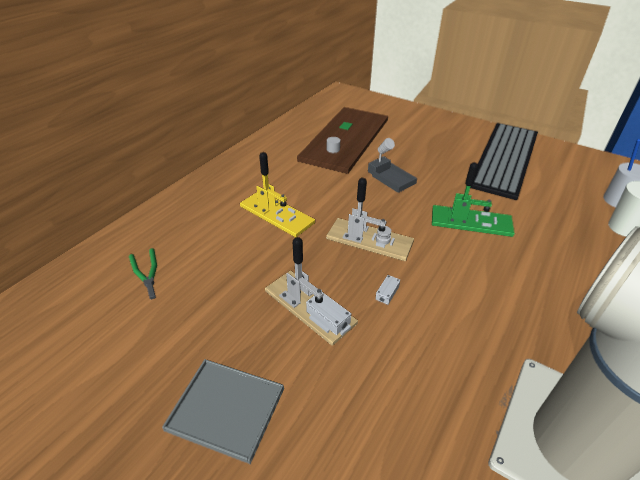

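The top view shows the box clamp's base around (285,262), with the box at about (281,285) and its grip at (284,243). The tray is at (182,265) and the spare clamp at (388,262). The loose box at (336,309) is the smaller size.

```bash
cat > h.py <<'E'
import numpy as np,cv2
def load(n): return dict(np.load(n))
def ray(c,uv,z):
    p=cv2.undistortPoints(np.array(uv,float).reshape(-1,1,2),c["intrinsics"],c["D"]).reshape(-1,2)
    d=np.c_[p,np.ones(len(p))]@c["R"]; o=-c["R"].T@c["t"]
    return o+d*((z-o[2])/d[:,2])[:,None]
def rect(c,mask,z):
    k,_=cv2.findContours(mask.astype(np.uint8),cv2.RETR_EXTERNAL,cv2.CHAIN_APPROX_NONE)
    k=max(k,key=cv2.contourArea).reshape(-1,2)
    w=ray(c,k,z)[:,:2]; return cv2.minAreaRect((w*1000).astype(np.float32))
def roi(m,x0,x1,y0,y1):
    r=np.zeros_like(m); r[y0:y1,x0:x1]=m[y0:y1,x0:x1]; return r
E
python3 - <<'E'
from h import *
c=load("pics/top0.npz"); im=c["image"]; hsv=cv2.cvtColor(im,cv2.COLOR_RGB2HSV); H,S,V=cv2.split(hsv)
tray=roi(S<70,140,225,220,310); tray=cv2.morphologyEx(tray.astype(np.uint8),cv2.MORPH_OPEN,np.ones((3,3)))
print("tray",rect(c,tray,.014))
# plywood: fill with everything unlike desk
for n,(a,b) in dict(box=(255,315),spare=(358,418)).items():
    ply=roi(((V>150)&(H<30)&(S<140))|(S<60),a,b,212,312)
    ply=cv2.morphologyEx(ply.astype(np.uint8),cv2.MORPH_OPEN,np.ones((3,3)))
    print(n,rect(c,ply,.012))
    blk=roi(V<60,a,b,225,262); v,u=np.nonzero(blk); print(" black",u.min(),u.max(),v.min(),v.max(),u.mean(),v.mean())
bx=roi((S<40)&(V>130),255,315,262,306); bx=cv2.morphologyEx(bx.astype(np.uint8),cv2.MORPH_OPEN,np.ones((5,5)))
print("box",rect(c,bx,.042)); 
# depth cloud: box top
z=c["range_z"]; v,u=np.mgrid[215:310,255:315]; v=v.ravel();u=u.ravel(); zz=z[v,u]
p=cv2.undistortPoints(np.c_[u,v].astype(float).reshape(-1,1,2),c["intrinsics"],c["D"]).reshape(-1,2)
X=(np.c_[p,np.ones(len(p))]*zz[:,None]-c["t"])@c["R"]
m=(X[:,2]>.034)&(X[:,2]<.05)&(zz>0); print("boxtop depth",m.sum(),cv2.minAreaRect((X[m,:2]*1000).astype(np.float32)),np.median(X[m],0))
m=(X[:,2]>.125)&(zz>0); print("grip top",m.sum(),X[m].mean(0),X[m].max(0),X[m].min(0))
s=load("pics/side0.npz"); im=s["image"]
cv2.imwrite("pics/crops.png",np.hstack([cv2.resize(load("pics/top0.npz")["image"][215:310,250:320],None,fx=5,fy=5),cv2.resize(im[230:345,260:360],(413,475))])[:,:,::-1])
E
```

```text
tray ((492.4368591308594, 251.69534301757812), (150.7281036376953, 131.4716033935547), 13.893391609191895)
box ((499.3671875, 23.463668823242188), (113.8173828125, 196.23939514160156), 78.53812408447266)
 black 279 293 238 254 284.29333333333335 243.84
spare ((486.7530212402344, -239.27346801757812), (138.53924560546875, 205.12777709960938), 89.03125)
 black 385 397 239 249 392.0151515151515 243.78787878787878
box ((449.7484436035156, 13.173913955688477), (44.62375259399414, 90.43067169189453), 78.41231536865234)
boxtop depth 572 ((477.9239807128906, 4.32196044921875), (40.73592758178711, 137.7603759765625), 78.18473815917969) [0.44713624 0.01079931 0.04133374]
grip top 72 [ 0.52395076 -0.00688905  0.1557927 ] [0.53274479 0.00304493 0.16645689] [ 0.51640443 -0.01453594  0.12676487]
```

View pics/crops.png

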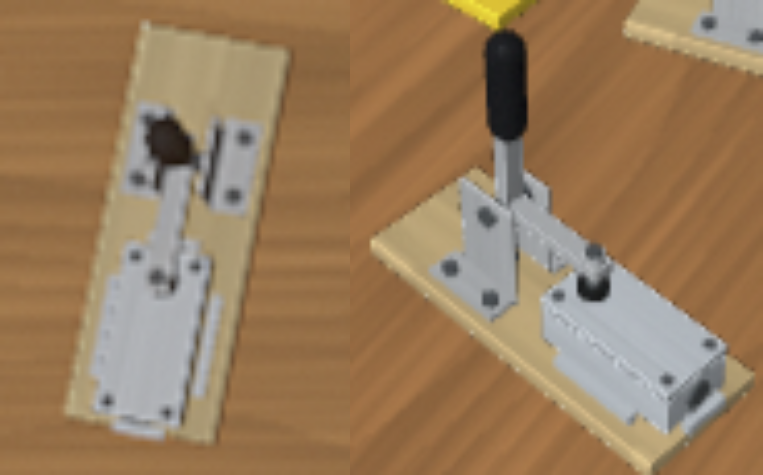

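The crops show the box top's four screws and the base corners clearly, with the arm's plunger on the box's far end. I'll refine the pose from those points.

```bash
cat >> h.py <<'E'
from scipy.spatial.transform import Rotation as Ro
def delta(ctrl,pos,yaw):
    "tool pointing down, tool y at world angle yaw(+90) mod pi; prints turn first, then shift in new axes (units of rows)"
    s=ctrl.observe(); R0=Ro.from_rotvec(s["ee_rot"])
    best=None
    for k in (0,np.pi):
        a=yaw+k; x=[np.cos(a),np.sin(a),0]; y=[np.sin(a),-np.cos(a),0]
        T=Ro.from_matrix(np.c_[x,y,[0,0,-1]]); r=(R0.inv()*T).as_rotvec()
        if best is None or np.linalg.norm(r)<np.linalg.norm(best[0]): best=(r,T)
    r,T=best; d=T.inv().apply(np.array(pos)-s["position"])
    print("t",s["clock"],"pos",s["position"].round(4),"turn",(r/np.pi).round(4),"shift after turn",(d/.2).round(4),"w",round(s["grip_width"],4),"F",s["contact_force"].round(1),"ff",s["finger_force"])
E
python3 - <<'E'
from h import *
from rig import ctrl
c=load("pics/top0.npz")
A=np.array([[145,22],[288,48],[213,440],[67,412]])/5+[249.6,214.6]
w=ray(c,A,.012)[:,:2]; print(w.round(4),w.mean(0)); 
e=(w[0]-w[3])+(w[1]-w[2]); print("base yaw",np.arctan2(e[1],e[0]),[np.linalg.norm(w[i]-w[i-1]) for i in range(4)])
B=np.array([[135,255],[195,265],[167,412],[107,400]])/5+[249.6,214.6]
w=ray(c,B,.042)[:,:2]; e=(w[0]-w[3])+(w[1]-w[2]); y=np.arctan2(e[1],e[0]); print("box",w.mean(0),"yaw",y,[np.linalg.norm(w[i]-w[i-1]) for i in range(4)])
print("grip pred",w.mean(0)+.08*np.array([np.cos(-.2),np.sin(-.2)]))
b=w.mean(0); p=b+.045*np.array([np.cos(-.2),np.sin(-.2)])
delta(ctrl,[p[0],p[1],.236],-.2)
E
```

```text
[[ 0.5977  0.0159]
 [ 0.5842 -0.052 ]
 [ 0.3999 -0.015 ]
 [ 0.4136  0.0533]] [0.49885516 0.00055791]
base yaw -0.1994365076125595 [np.float64(0.18779303656724694), np.float64(0.06917714803796529), np.float64(0.1879240753223528), np.float64(0.0697276874491619)]
box [0.44918862 0.01115175] yaw -0.19614507547793233 [np.float64(0.06749053416275176), np.float64(0.02798276670912656), np.float64(0.0683075743387742), np.float64(0.02801914577098624)]
grip pred [ 0.52759394 -0.0047418 ]
t 0.1 pos [0.1392 0.6088 0.236 ] turn [-0.0005 -0.     -0.0079] shift after turn [-2.3378e+00 -2.6207e+00 -1.0000e-04] w 0.0879 F [-1.2  0.3 -0.4] ff 0.0
```

Call:
send_rows(
  moves=[
    [0,0,0,0,0,-0.0079],
    [-0.13,-0.1456,0,0,0,0],
    [-0.13,-0.1456,0,0,0,0],
    [-0.13,-0.1456,0,0,0,0],
    [-0.13,-0.1456,0,0,0,0],
    [-0.13,-0.1456,0,0,0,0],
    [-0.13,-0.1456,0,0,0,0],
    [-0.13,-0.1456,0,0,0,0],
  ],
  hand=0,
  force=20,
)

```text
clock: 0.9
position: [0.2776, 0.3719, 0.2367]
ee_rot: [0.311, 3.126, 0.0]
contact_force: [0.3, 0.5, -0.5]
grip_width: 0.0276
finger_force: 0.0
```

Call:
send_rows(
  moves=[
    [-0.13,-0.1456,0,0,0,0],
    [-0.13,-0.1456,0,0,0,0],
    [-0.13,-0.1456,0,0,0,0],
    [-0.13,-0.1456,0,0,0,0],
    [-0.13,-0.1456,0,0,0,0],
    [-0.13,-0.1456,0,0,0,0],
    [-0.13,-0.1456,0,0,0,0],
  ],
)

```text
clock: 1.6
position: [0.4156, 0.1359, 0.2368]
ee_rot: [0.312, 3.126, 0.0]
contact_force: [-0.8, 1.1, 1.1]
grip_width: 0.0007
finger_force: 0.0
```

Call:
send_rows(
  moves=[
    [-0.13,-0.1456,0,0,0,0],
    [-0.13,-0.1456,0,0,0,0],
    [-0.13,-0.1456,0,0,0,0],
    [-0.13,-0.1456,0,0,0,0],
    [0,0,0,0,0,0],
    [0,0,0,0,0,0],
  ],
)

```text
clock: 2.2
position: [0.4937, 0.0019, 0.2364]
ee_rot: [-0.316, -3.125, -0.0]
contact_force: [-0.2, 0.7, 0.4]
grip_width: 0.0006
finger_force: 0.0
```

```bash
python3 - <<'E'
from h import *
from rig import ctrl
b=np.array([.4492,.0112])
p=b+.045*np.array([np.cos(-.2),np.sin(-.2)])
delta(ctrl,[p[0],p[1],.139],-.2)
E
```

```text
t 2.2 pos [0.4937 0.0019 0.2364] turn [ 0.     -0.0003 -0.0004] shift after turn [0.0024 0.0011 0.4869] w 0.0006 F [-0.2  0.7  0.4] ff 0.0
```

Call:
send_rows(
  moves=[
    [0,0,0.12,0,0,0],
    [0,0,0.12,0,0,0],
    [0,0,0.12,0,0,0],
    [0,0,0.127,0,0,0],
    [0,0,0,0,0,0],
  ],
)

```text
clock: 2.7
position: [0.4909, 0.0038, 0.1368]
ee_rot: [-0.31, -3.12, 0.001]
contact_force: [-0.2, -0.6, -1.3]
grip_width: 0.0006
finger_force: 0.0
```

Call:
send_rows(
  moves=[
    [-0.04,0,0,0,0,0],
    [-0.04,0,0,0,0,0],
    [-0.04,0,0,0,0,0],
    [-0.04,0,0,0,0,0],
    [0,0,0,0,0,0],
  ],
)

```text
clock: 3.2
position: [0.5258, -0.0036, 0.1402]
ee_rot: [-0.314, -3.126, -0.0]
contact_force: [-5.2, 2.2, 0.9]
grip_width: 0.0006
finger_force: 2.0
```

```bash
python3 - <<'E'
from rig import ctrl
import cv2,numpy as np
c=ctrl.capture("side"); cv2.imwrite("pics/side1.png",cv2.resize(c["image"][130:350,200:440],None,fx=2.5,fy=2.5)[:,:,::-1])
E
```

```text
(no output)
```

View pics/side1.png

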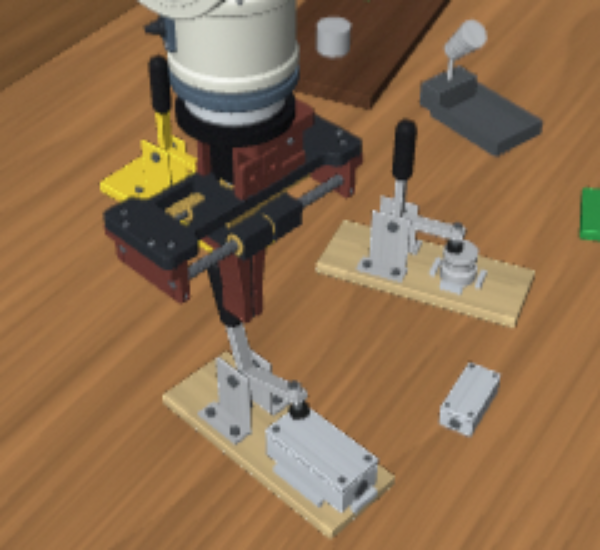

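The closed fingers are against the grip at (235,300) in the crop. The handle is already tilting back and the arm is lifting off the box, with about 5 N at the tool. I'll keep pushing.

Call:
send_rows(
  moves=[
    [-0.05,0,0.015,0,0,0],
    [-0.05,0,0.02,0,0,0],
    [-0.05,0,0.025,0,0,0],
    [-0.05,0,0.03,0,0,0],
    [-0.05,0,0.03,0,0,0],
    [0,0,0,0,0,0],
  ],
)

```text
clock: 3.85
position: [0.5763, -0.014, 0.1149]
ee_rot: [0.314, 3.124, 0.0]
contact_force: [-0.0, -0.7, 0.4]
grip_width: 0.0008
finger_force: 0.0
```

```bash
python3 - <<'E'
from rig import ctrl
import cv2,numpy as np
c=ctrl.capture("side"); cv2.imwrite("pics/side2.png",cv2.resize(c["image"][130:350,200:440],None,fx=2.5,fy=2.5)[:,:,::-1])
E
```

```text
(no output)
```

View pics/side2.png

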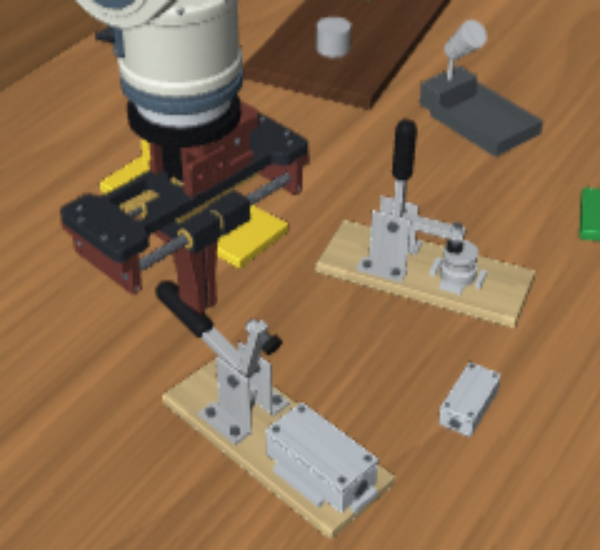

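The handle is past centre and falling open, with no contact force left, and the box is still in its nest. I'll lift clear, move over the box and open the hand.

Call:
send_rows(
  moves=[
    [0,0,-0.15,0,0,0],
    [0,0,-0.2,0,0,0],
    [0,0,-0.2,0,0,0],
    [0.15,0,0,0,0,0],
    [0.2,0,0,0,0,0],
    [0.2,0,0,0,0,0],
    [0.1,0,0,0,0,0],
    [0,0,0,0,0,0],
  ],
  hand=0.9,
)

```text
clock: 4.7
position: [0.4443, 0.0125, 0.2255]
ee_rot: [-0.313, -3.126, 0.0]
contact_force: [0.2, -0.3, -0.3]
grip_width: 0.0612
finger_force: 0.0
```

```bash
python3 - <<'E'
from h import *
from rig import ctrl
d=np.array([np.cos(-.2),np.sin(-.2)]); p=np.array([.4492,.0112])-.006*d
delta(ctrl,[p[0],p[1],.036],-.2)
c=ctrl.capture("side"); cv2.imwrite("pics/side3.png",cv2.resize(c["image"][130:350,200:440],None,fx=2.5,fy=2.5)[:,:,::-1])
E
```

```text
t 4.7 pos [0.4443 0.0125 0.2255] turn [-0.     -0.0001  0.0002] shift after turn [ 0.0048 -0.0016  0.9475] w 0.0612 F [ 0.2 -0.3 -0.3] ff 0.0
```

View pics/side3.png

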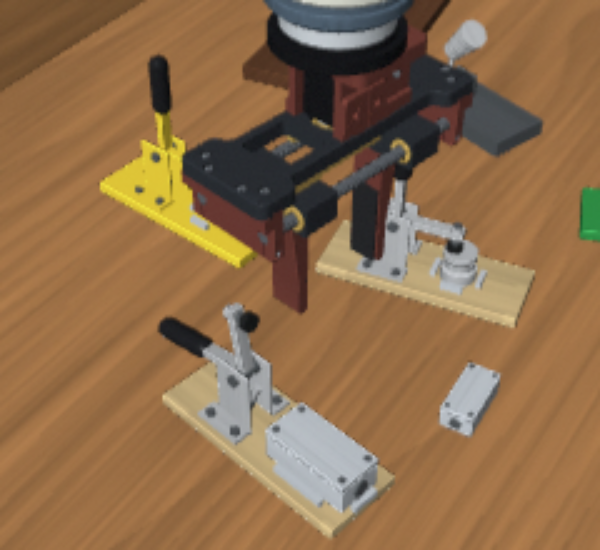

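The clamp is fully open: its arm stands upright and the handle lies back slightly below level. The box hasn't moved. Descending.

Call:
send_rows(
  moves=[
    [0.004,-0.001,0.15,0,0,0],
    [0,0,0.2,0,0,0],
    [0,0,0.2,0,0,0],
    [0,0,0.2,0,0,0],
    [0,0,0.1,0,0,0],
    [0,0,0.06,0,0,0],
    [0,0,0,0,0,0],
    [0,0,0,0,0,0],
  ],
)

```text
clock: 5.55
position: [0.4471, 0.012, 0.0437]
ee_rot: [0.314, 3.125, 0.0]
contact_force: [-0.6, 0.2, 0.1]
grip_width: 0.0788
finger_force: 0.0
```

```bash
python3 - <<'E'
from h import *
from rig import ctrl
d=np.array([np.cos(-.2),np.sin(-.2)]); p=np.array([.4492,.0112])-.006*d
delta(ctrl,[p[0],p[1],.036],-.2)
c=ctrl.capture("side"); cv2.imwrite("pics/side4.png",cv2.resize(c["image"][130:350,200:440],None,fx=2.5,fy=2.5)[:,:,::-1])
E
```

```text
t 5.55 pos [0.4471 0.012  0.0437] turn [ 0.0001  0.0004 -0.    ] shift after turn [ 0.019  -0.0019  0.0386] w 0.0788 F [-0.6  0.2  0.1] ff 0.0
```

View pics/side4.png

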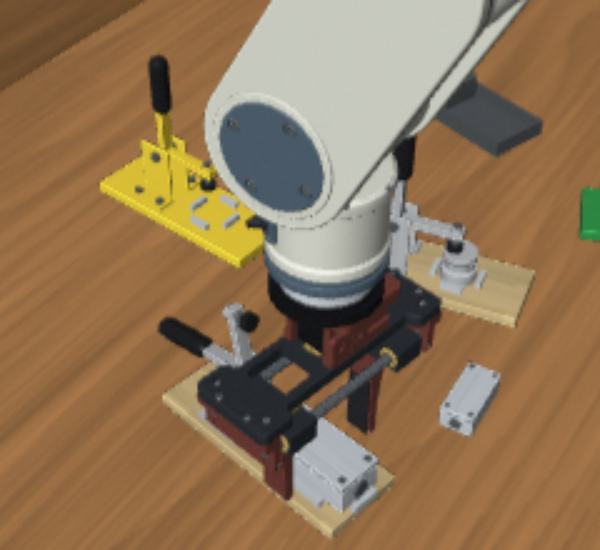

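The fingers straddle the box, one at (280,475) and the other at (362,410), and the clamp arm is clear of the gripper body. I'll go down the last 7 mm and grip.

Call:
send_rows(
  moves=[
    [0.015,0,0.018,0,0,0],
    [0,0,0.018,0,0,0],
    [0,0,0,0,0,0],
    [0,0,0,0,0,0],
  ],
)

```text
clock: 6.0
position: [0.4431, 0.0127, 0.0363]
ee_rot: [0.314, 3.126, 0.0]
contact_force: [-0.6, 0.5, -0.3]
grip_width: 0.0793
finger_force: 0.0
```

Call:
send_rows(
  moves=[
    [0,0,0,0,0,0],
    [0,0,0,0,0,0],
    [0,0,0,0,0,0],
    [0,0,0,0,0,0],
    [0,0,0,0,0,0],
    [0,0,0,0,0,0],
    [0,0,0,0,0,0],
    [0,0,0,0,0,0],
  ],
  hand=0,
  force=30,
)

```text
clock: 6.8
position: [0.443, 0.0126, 0.0361]
ee_rot: [-0.314, -3.126, 0.0]
contact_force: [0.2, -0.2, 0.3]
grip_width: 0.0398
finger_force: 30.0
```

Call:
send_rows(
  moves=[
    [0,0,-0.03,0,0,0],
    [0,0,-0.06,0,0,0],
    [0,0,-0.12,0,0,0],
    [0,0,-0.15,0,0,0],
    [0,0,-0.1,0,0,0],
    [0,0,0,0,0,0],
  ],
)

```text
clock: 7.4
position: [0.4448, 0.0127, 0.131]
ee_rot: [0.313, 3.12, 0.001]
contact_force: [0.7, 0.6, -2.5]
grip_width: 0.0397
finger_force: 30.0
```

```bash
python3 - <<'E'
from h import *
from rig import ctrl
delta(ctrl,[.486,.253,.031],-.2)
E
```

```text
t 7.4 pos [0.4448 0.0127 0.131 ] turn [0.0004 0.0018 0.    ] shift after turn [0.0368 1.2184 0.5   ] w 0.0397 F [ 0.7  0.6 -2.5] ff 29.99945104122162
```

Call:
send_rows(
  moves=[
    [0,0.1,0,0,0,0],
    [0.006,0.18,0,0,0,0],
    [0.006,0.18,0,0,0,0],
    [0.006,0.18,0,0,0,0],
    [0.006,0.18,0,0,0,0],
    [0.006,0.18,0,0,0,0],
    [0.006,0.14,0,0,0,0],
    [0,0.078,0,0,0,0],
  ],
)

```text
clock: 8.2
position: [0.4841, 0.2547, 0.1272]
ee_rot: [-0.311, -3.126, 0.0]
contact_force: [0.9, -0.1, -2.6]
grip_width: 0.0397
finger_force: 30.0
```

Call:
send_rows(
  moves=[
    [0,0,0.05,0,0,0],
    [0,0,0.1,0,0,0],
    [0,0,0.1,0,0,0],
    [0,0,0.1,0,0,0],
    [0,0,0.05,0,0,0],
    [0,0,0.03,0,0,0],
    [0,0,0,0,0,0],
    [0,0,0,0,0,0],
  ],
)

```text
clock: 9.0
position: [0.4847, 0.2527, 0.0425]
ee_rot: [0.314, 3.125, 0.0]
contact_force: [0.0, -0.2, -2.1]
grip_width: 0.0398
finger_force: 30.0
```

```bash
python3 - <<'E'
from h import *
from rig import ctrl
delta(ctrl,[.486,.253,.0281],-.2)
c=ctrl.capture("side"); cv2.imwrite("pics/side5.png",c["image"][:,:,::-1])
E
```

```text
t 9.0 pos [0.4847 0.2527 0.0425] turn [ 0.0001  0.0002 -0.0001] shift after turn [-0.0061  0.0028  0.072 ] w 0.0398 F [ 0.  -0.2 -2.1] ff 29.99944657087326
```

View pics/side5.png

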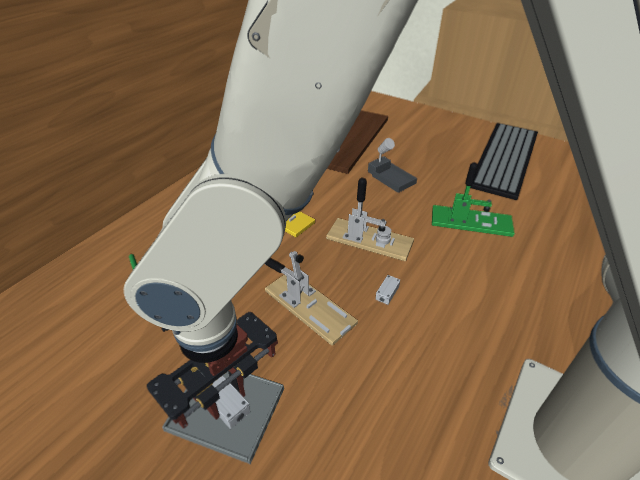

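The box is held over the middle of the tray at about (232,405), the box clamp stays open and the spare clamp is upright. Lowering the remaining 14 mm slowly.

Call:
send_rows(
  moves=[
    [0,0,0.025,0,0,0],
    [0,0,0.02,0,0,0],
    [0,0,0.01,0,0,0],
    [0,0,0.01,0,0,0],
    [0,0,0.005,0,0,0],
    [0,0,0,0,0,0],
    [0,0,0,0,0,0],
  ],
)

```text
clock: 9.75
position: [0.4844, 0.2529, 0.0281]
ee_rot: [0.314, 3.126, 0.0]
contact_force: [0.1, -0.8, -1.8]
grip_width: 0.0399
finger_force: 30.0
```

Call:
send_rows(
  moves=[
    [0,0,0.003,0,0,0],
    [0,0,0.003,0,0,0],
    [0,0,0,0,0,0],
    [0,0,0,0,0,0],
  ],
)

```text
clock: 10.15
position: [0.4844, 0.2529, 0.0281]
ee_rot: [0.314, 3.126, 0.0]
contact_force: [-3.9, -1.6, 13.6]
grip_width: 0.04
finger_force: 30.0
```

Contact with the tray floor (13.6 N upward). Release gently and retreat.

Call:
send_rows(
  moves=[
    [0,0,0,0,0,0],
    [0,0,0,0,0,0],
    [0,0,0,0,0,0],
    [0,0,0,0,0,0],
    [0,0,0,0,0,0],
    [0,0,0,0,0,0],
  ],
  hand=0.68,
)

```text
clock: 10.75
position: [0.4844, 0.2528, 0.0268]
ee_rot: [-0.314, -3.126, 0.0]
contact_force: [-0.2, 0.0, 0.0]
grip_width: 0.0597
finger_force: 0.0
```

Call:
send_rows(
  moves=[
    [0,0,-0.05,0,0,0],
    [0,0,-0.15,0,0,0],
    [0,0,-0.2,0,0,0],
    [0,0,-0.2,0,0,0],
    [0,0,-0.2,0,0,0],
    [0,0.2,-0.05,0,0,0],
    [0,0.2,0,0,0,0],
    [0,0.2,0,0,0,0],
  ],
)

```text
clock: 11.55
position: [0.5088, 0.3718, 0.199]
ee_rot: [0.315, 3.124, 0.003]
contact_force: [0.1, -0.4, -0.0]
grip_width: 0.0598
finger_force: 0.0
```

Call:
send_rows(
  moves=[
    [0,0.2,0,0,0,0],
    [0,0.2,0,0,0,0],
    [0,0,0,0,0,0],
    [0,0,0,0,0,0],
  ],
)

```text
clock: 11.95
position: [0.5236, 0.4491, 0.1969]
ee_rot: [-0.311, -3.126, 0.001]
contact_force: [0.1, -0.1, 0.6]
grip_width: 0.0596
finger_force: 0.0
```

```bash
python3 - <<'E'
from h import *
from rig import ctrl
a=ctrl.capture("top")["image"]; b=ctrl.capture("side")["image"]
cv2.imwrite("pics/end.png",np.hstack([cv2.resize(a[210:320,130:430],(400,147),interpolation=1),np.zeros((147,0,3),np.uint8)])[:,:,::-1]) 
im=np.zeros((600,800,3),np.uint8); im[:220,:600]=cv2.resize(a[210:320,130:430],None,fx=2,fy=2); im[220:600,:]=cv2.resize(b[150:475],(800,380)); cv2.imwrite("pics/end.png",im[:,:,::-1])
E
```

```text
(no output)
```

View pics/end.png

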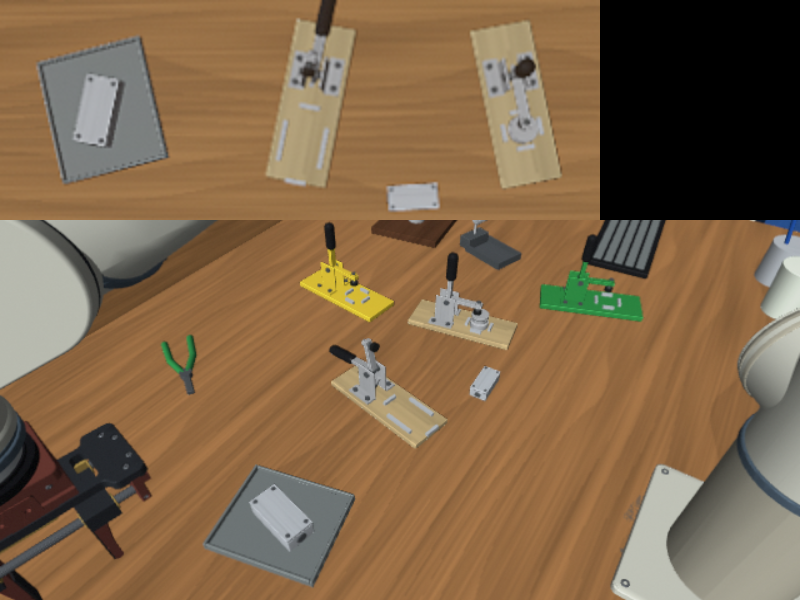

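The box lies flat near the middle of the tray (top inset about (97,110)), its clamp is open, the spare clamp is shut and the arm touches nothing.

```bash
python3 -c "
from rig import ctrl
print(ctrl.close_job())"
```

```text
the job is handed in; nothing more can be done
None
```

I handed the job in at about 12 s; the verdict did not come back, but the last pictures show the box flat in the tray, its clamp open, the other clamp shut and the arm clear.

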